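# Grip the jam jar in the ratchet jar clamp and hold it

## Task

The jar clamp on the preparation board is still locked for carrying: draw its lock pin straight up out of the bore and park it in the open notch in the wing beside the bore, standing upright on its collar. Then pump the ratchet lever by its cross handle, moving the jaw with the lever alone, until the sprung rubber pad has come up to the jam jar and pushed it home into the V of the far jaw, and press on only until the pad has sunk half way (8 mm, the black groove on its plungers reaching the jaw head): that grips the glass firmly, while a pad sunk nearly all the way cracks it. Finish while still holding the handle in the fingers with the lever at that point, so that the lid can be unscrewed, and leave the jar upright and everything else on the worktop where it is.

Things in the scene. Friction and masses are not known exactly. Their poses are not given: they have to be found in the camera images.
- clamp: jar clamp, fixed: a white preparation board 390 x 150 mm, top 18 mm above the worktop, with ironwork along its middle (y = 0). Origin: centre of its underside. x: along the board, from the lever past the bore and the moving jaw to the jar and the far jaw (about the robot's right); y: across, away from the robot; z up. Besides the lever nothing on it rises above 103 mm
- bore (a point): centre of the bore's mouth, on top of the steel bridge over the bar, 70.5 mm above the worktop, at clamp x = -55, y = 0. The bore (9.8 mm wide, vertical) goes through the bridge (9 mm thick) and, below it, through an eye in the bar. Axes as the clamp's
- notch (a point): seat of the parking notch, on top (z = 70.5 mm) of a 9 mm thick wing, 42 mm to clamp -y of the bore. A vertical slot 12 mm wide (in clamp x), open above, below and at its -y end; closed 6 mm to +y of this point, ends 19 mm to -y. Axes as the clamp's. Parked: shank through the slot, collar flat on the wing, pin's origin within 4 mm of this point in x, 3 in z, -9 to +4 in y
- lock_pin: steel lock pin, 45 g, at the start in the bore, collar on the bridge. Origin: centre of the underside of the collar; z along the pin, up. Below it a round-ended shank 8 mm thick, 25.5 mm long; above it the collar, 20 mm wide and 4 mm high, then a plain black cylindrical knob 18 mm wide from 4 to 30 mm. The shank is clear of the bore 26 mm up
- pin_knob (a point): point in the pin's knob, on the axis, 18 mm above the pin's origin (12 mm below the knob's top)
- lever: upright steel lever, forked round the bar, turning about an axle along clamp y. Origin: on the axle, z = 30 mm, clamp x = -105. It rests leaning 0.30 rad to clamp -x and swings 0.46 rad towards +x, up to a stop; a spring brings it back (1 to 2 N at the handle). Its pawl pushes the toothed bar to +x on the forward swing and slips back over the teeth (6.5 mm apart) on return
- lever_grip (a point): centre of the black cross handle at the lever's top, a round bar along clamp y, 22 mm thick, 56 mm long, 125 mm from the axle: at rest 37 mm to clamp -x of the axle, 149 mm above the worktop. A full forward swing carries it 57 mm to +x, 6 mm up at most, and moves the bar about 13 mm; once the pawl has met a tooth, each 10 mm of the handle moves the bar about 3 mm, with up to 8 N on the handle
- bar: toothed steel bar with the aluminium jaw head (14 x 56 x 64 mm) at its +x end, sliding in clamp +x by up to 85 mm; it cannot while the pin is in the bore. Origin: at the clamp's origin at the start; moves with the bar. A friction brake of 3 N is all that keeps it from slipping back when the lever goes back
- pad (a joint): how far the rubber pad is sunk towards the jaw head, m: 0 free, 0.016 quite in. A spring of 1 N per mm. The black groove on the two plungers meets the head at 0.008
- pad_face (a point): centre of the rubber face of the pad (50 wide, 54 mm high), 54 mm above the worktop, 16 mm to clamp +x of the bar's origin while the pad is free
- far_jaw: fixed far jaw (aluminium, 72 mm high) with a rubber V open to the clamp's -x, set anew at some place along the track. Origin: on the board, in its middle. A jar quite home in the V has its axis 45 mm to the clamp's -x of it
- jam_jar: glass jam jar with a grey lid, 62 to 65 mm across, 83 mm high, about 0.26 kg, standing loose on the board within 7 mm of home in the V. Origin: centre of its underside, z up
- teaspoon: bystander: teaspoon, 132 mm, lying on the board in front of the jar
- milk_cap: bystander: milk bottle cap, 38 mm across, lying on the board behind the jaw
- white_cup: bystander: white cup, 106 mm high, on the worktop left of the board
- coffee_pod_0: bystander: coffee pod, 49 mm, left of the board
- coffee_pod_1: bystander: coffee pod, 49 mm, left of the board

How it is judged:
By the outcome, as a careful person would: the job done as asked, in the order asked, and still so for the second after the job is handed in, while the arm keeps its last pose, push and grip.
It also fails if it takes over 64 s, if anything falls off the work surface, if the arm or the gripper's body presses on something with over 40 N, if the wrist force passes 120 N, or if a joint passes its speed limit or range.

## Robot

A 6-joint arm with a two-finger parallel gripper is mounted at the origin on a cart in front of the work surface, level with it; the furniture and walls round the work are solid. World frame = base frame: x ahead of the robot, y to its left, z up, the work surface at z = 0. Lengths are in m, angles in rad, forces in N, time in s.
With the tool pointing down it reaches from about 0.4 to 0.825 m from the base axis. Payload 7 kg.
Tool frame: the origin (TCP) lies between the finger pads; the fingertips stand 25 mm ahead of it and the grasp point (between the pads) lies 6 mm ahead of it (env.tcp_to_tips is the distance from the TCP to the fingertips, in m); z points along the fingers, y is the line along which they close (so a half turn about z gives the same grasp; the last joint's range is limited). The gripper opens to 85 mm and grips with 20 to 120 N. Pads are 22 mm wide; open, the fingers measure 114 mm over their backs; the gripper's body (76 mm by 85 mm) begins 54 mm behind the grasp point. The pads swing forward as they close: fully open they stand 13 mm farther back than shut.
Start: joints at [1.492, 0.359, 0.012, 0, -1.224, -0.288], TCP at [0.242, 0.63, 0.256] pointing down, gripper open.
Joint ranges: [-3.07, 3.07], [-1.43, 2.12], [-1.02, 1.25], [-3.03, 1.67], [-3.05, -0], [-3.03, 3.03]. Speed limits (rad/s): [2.39, 2.39, 3.01, 3.14, 3.14, 3.14].

## Interface

Orientations are given as a rotation vector (axis times angle).
In Python, from cell import env, camera, spotter gives the robot as it stands. The module is installed in compiled form; this text tells all that it offers.
- The arm moves only by the shell command python3 -m jog 'ROWS' [FORCE]. ROWS is JSON, a list of rows, each an object of numbers: "tx", "ty", "tz": the shift along the tool's x, y, z scaled (see below); "yaw": the turn about the tool's z scaled (see below); "jaw": the opening, from -1 (shut) to 1 (fully open). A call has exactly 10 rows; each row shifts and turns the commanded pose from where the row before left it, along the tool's axes as they then stand; what a row does not reach is not made up. The controller multiplies each number of a shift by 0.03 m and each number of a turn by 0.1 rad. A row lasts 1/12 s, in which the tool goes at most 41.7 mm and 7.16 degrees, less where a joint would pass 70% of its speed; a pose out of reach is approached as far as the arm can. A call with a number of a shift or a turn outside -1 to 1 is refused whole. A call with a gripper value outside its range is refused whole. The fingers move at their own pace and stop on an object; FORCE is the grip in N (left out, the last holds). Time passes only in rows, so rows that do not move let the fingers close, or fill a call up. It gives the time, the measured TCP pose, the force, the opening and the grip force at its end, in the units of the state.
- env.observe(): the state, without advancing time (a new reading comes with each control period).
- camera(name): name is "scene" or "top" or "wrist"; returns a dict with "color" (420x560x3 uint8, red, green, blue), "camera_matrix" (3x3 intrinsics, pixels), "R" (3x3) and "t" (3): a world point X has camera coordinates R X + t; the wrist camera has in their place "tool_from_camera" (4x4, takes a point from camera to tool coordinates, whose origin is the TCP and whose axes are the flange's). Camera axes: x right, y down, z forward; pixel columns grow to the right and rows downward; lengths in m; the calibration is good to about 2 mm. A picture is of the moment at which its call begins: read the wrist's pose just before it. There is no depth.
- env.sign_off(): hands the job in; it is judged then, once.
Trained networks look in a picture, given as the dict that the camera call returned (one of the last four; its "shot" number tells which), for a name from the list of things; names that differ only in an ending like _2 or _b are one class to them, and where a whole thing is asked for, a point or a joint stands for the part that bears it (a point fixed in the world has none). Each returns a list of dicts, best first, with "score" (0 to 1); they miss things now and then, are a little off and sometimes report something else, mostly with a low value. They report only what shows in the picture. A call takes as long as a camera call.
- spotter.cut_out(query, picture): "mask" (420x560 bool, what is visible of it) and "extent" ([left, top, right, bottom] in pixels, round what is visible of it).
- spotter.pinpoint(query, picture): "uv" ([column, row] in pixels: a listed point, or the origin of a listed thing).
The state is a dict: "clock": time; "q": joint angles; "joint_velocities": joint speeds; "joint_torque": joint torques, N m; "tool_pos": TCP position; "ee_rot": TCP orientation; "force": force on the tool from outside, world axes, zero at the start; "wrist_torque": the same for the moment, N m; "grip_width": finger opening in m; "finger_force": force on a finger pad.
Only numpy, scipy, OpenCV 4.12 (cv2) and the standard library are available. Lean on these libraries where they do the work, as an engineer would, in place of code of your own. Each camera call takes 0.05 s, during which the arm holds its last target. There are 200 camera calls.

## Working session

There is one attempt and no reset: what is moved stays moved. The work goes in short steps, Python scripts to look and compute and a shell command to move; the robot and the scene stay as the last step left them, time stands still between calls to the robot, and variables do not carry over. Pictures are saved under pics/ and viewed, at most 10 in all, crops included, and the job is handed in when it is done.

```bash
mkdir -p pics; cat > h.py <<'E'
import numpy as np, cv2
from scipy.spatial.transform import Rotation as Ro
from cell import env, camera, spotter
def shot(n,save=None):
    s=env.observe(); p=camera(n)
    if n=="wrist":
        T=np.eye(4);T[:3,:3]=Ro.from_rotvec(s["ee_rot"]).as_matrix();T[:3,3]=s["tool_pos"]
        M=np.linalg.inv(T@np.array(p["tool_from_camera"]));p["R_"]=M[:3,:3];p["t_"]=M[:3,3]
    else: p["R_"]=np.array(p["R"]);p["t_"]=np.array(p["t"])
    if save: cv2.imwrite("pics/"+save,p["color"][:,:,::-1])
    return p
def ray(p,uv):
    K=np.array(p["camera_matrix"]);d=np.linalg.solve(K,[uv[0],uv[1],1.])
    return -p["R_"].T@p["t_"], p["R_"].T@d
def onz(p,uv,z):
    c,d=ray(p,uv);return c+d*(z-c[2])/d[2]
def proj(p,X):
    x=p["R_"]@np.array(X)+p["t_"];x=np.array(p["camera_matrix"])@x;return x[:2]/x[2]
def tri(rs):
    A=np.zeros((3,3));b=np.zeros(3)
    for c,d in rs:
        d=d/np.linalg.norm(d);P=np.eye(3)-np.outer(d,d);A+=P;b+=P@c
    return np.linalg.solve(A,b)
E
cat > a.py <<'E'
from h import *
s=env.observe();print({k:np.round(v,3) for k,v in s.items()}, Ro.from_rotvec(s["ee_rot"]).as_matrix().round(2))
P={n:shot(n,n+"0.png") for n in("scene","top","wrist")}
Z=dict(bore=.0705,notch=.0705,lock_pin=.0705,pin_knob=.0885,lever_grip=.149,lever=.03,pad_face=.054,far_jaw=.018,jam_jar=.018,clamp=0,bar=0,teaspoon=.02,milk_cap=.02,white_cup=0)
for q,z in Z.items():
    rs=[]
    for n,p in P.items():
        r=spotter.pinpoint(q,p)
        if r: 
            rs.append(ray(p,r[0]["uv"]));print(q,n,round(r[0]["score"],2),np.round(r[0]["uv"],1),onz(p,r[0]["uv"],z).round(4))
    if len(rs)>1: print("   tri",tri(rs).round(4))
E
python3 a.py
```

```text
{'clock': np.float64(0.0), 'q': array([ 1.492,  0.359,  0.011, -0.   , -1.224, -0.288]), 'joint_velocities': array([ 0.001, -0.001, -0.003,  0.001,  0.   , -0.001]), 'joint_torque': array([ 1.0000e-03, -5.8332e+01,  2.9342e+01,  6.9370e+00, -6.0000e-03,
        0.0000e+00]), 'tool_pos': array([0.242, 0.63 , 0.255]), 'ee_rot': array([ 3.087, -0.573, -0.   ]), 'force': array([-0.101,  0.264, -0.931]), 'wrist_torque': array([0.068, 0.075, 0.032]), 'finger_force': np.float64(0.0), 'grip_width': np.float64(0.085)} [[ 0.93 -0.36 -0.  ]
 [-0.36 -0.93 -0.  ]
 [ 0.    0.   -1.  ]]
bore scene 0.89 [331.4 249.8] [ 0.57   -0.2472  0.0705]
bore top 0.8 [352.5 180.9] [ 0.5836 -0.2405  0.0705]
   tri [ 0.5811 -0.2394  0.0624]
notch scene 0.73 [317.1 254.6] [ 0.5321 -0.2464  0.0705]
notch top 0.79 [355.5 198.8] [ 0.5389 -0.2461  0.0705]
   tri [ 0.5365 -0.245   0.0686]
lock_pin scene 0.4 [328.7 250.4] [ 0.5634 -0.2461  0.0705]
lock_pin top 0.49 [349.5 181.9] [ 0.5812 -0.233   0.0705]
   tri [ 0.5794 -0.2324  0.0569]
pin_knob scene 0.42 [333.6 241.9] [ 0.5766 -0.2446  0.0885]
pin_knob top 0.64 [353.5
[... 836 characters left out ...]
282.6] [ 0.5814 -0.2884  0.    ]
clamp top 0.95 [366.5 180.7] [ 0.5967 -0.2857  0.    ]
   tri [ 0.5926 -0.2838 -0.0066]
bar scene 0.69 [317.2 254.6] [ 0.5857 -0.1703  0.    ]
bar top 0.71 [370.2 184.7] [ 0.586  -0.2948  0.    ]
   tri [ 0.5463 -0.2694  0.0877]
teaspoon scene 0.74 [365.4 315. ] [ 0.545 -0.411  0.02 ]
teaspoon top 0.66 [413.1 199.2] [ 0.5426 -0.3989  0.02  ]
   tri [ 0.5473 -0.4031  0.0113]
milk_cap scene 0.64 [238.7 220.5] [0.4705 0.0345 0.02  ]
milk_cap top 0.54 [374.2 163.2] [ 0.6382 -0.3043  0.02  ]
   tri [ 0.474  -0.2365  0.2242]
white_cup scene 0.6 [214.4 198.4] [0.4716 0.2034 0.    ]
white_cup top 0.72 [179.2 232.1] [0.4737 0.1983 0.    ]
   tri [0.4717 0.1983 0.0029]
```

View pics/top0.png

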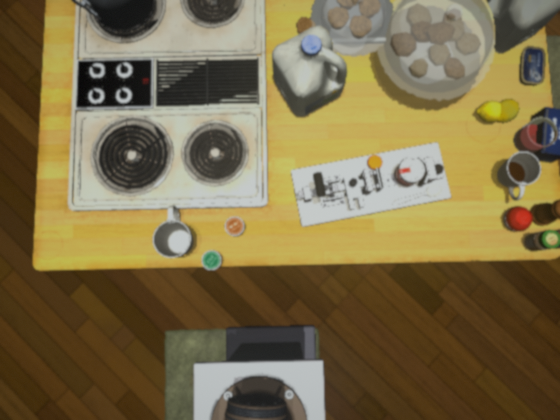

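View pics/scene0.png

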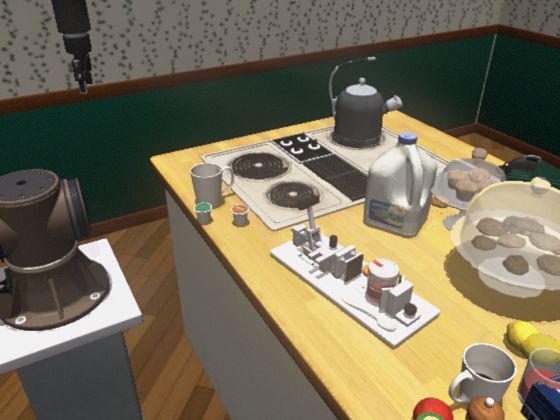

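```bash
python3 -c "
from cell import env;print(env.tcp_to_tips)"
```

```text
0.025
```

```bash
python3 -m jog '[{"tx":0.8,"ty":0.92,"tz":-0.1,"jaw":1},{"tx":0.8,"ty":0.92,"tz":-0.1,"jaw":1},{"tx":0.8,"ty":0.92,"tz":-0.1,"jaw":1},{"tx":0.8,"ty":0.92,"tz":-0.1,"jaw":1},{"tx":0.8,"ty":0.92,"tz":-0.1,"jaw":1},{"tx":0.8,"ty":0.92,"tz":-0.1,"jaw":1},{"tx":0.8,"ty":0.92,"tz":-0.1,"jaw":1},{"tx":0.8,"ty":0.92,"tz":-0.1,"jaw":1},{"tx":0.8,"ty":0.92,"tz":-0.1,"jaw":1},{"tx":0.8,"ty":0.92,"tz":-0.1,"jaw":1}]'; python3 -c "
from cell import env;print(env.observe()['q'])"
```

```text
[ 1.49208042e+00  3.58598399e-01  1.19415840e-02  2.97745291e-05
 -1.22406779e+00 -2.88102934e-01]invalid input
```

```bash
python3 -m jog '[{"tx":0.8,"ty":0.92,"tz":-0.1,"yaw":0,"jaw":1},{"tx":0.8,"ty":0.92,"tz":-0.1,"yaw":0,"jaw":1},{"tx":0.8,"ty":0.92,"tz":-0.1,"yaw":0,"jaw":1},{"tx":0.8,"ty":0.92,"tz":-0.1,"yaw":0,"jaw":1},{"tx":0.8,"ty":0.92,"tz":-0.1,"yaw":0,"jaw":1},{"tx":0.8,"ty":0.92,"tz":-0.1,"yaw":0,"jaw":1},{"tx":0.8,"ty":0.92,"tz":-0.1,"yaw":0,"jaw":1},{"tx":0.8,"ty":0.92,"tz":-0.1,"yaw":0,"jaw":1},{"tx":0.8,"ty":0.92,"tz":-0.1,"yaw":0,"jaw":1},{"tx":0.8,"ty":0.92,"tz":-0.1,"yaw":0,"jaw":1}]'; python3 -c "
from cell import env;print(env.observe()['q'])"
```

```text
clock: 3.08
tool_pos: [0.3673, 0.2846, 0.2868]
ee_rot: [-3.088, 0.572, -0.001]
force: [0.7, 0.5, -0.3]
grip_width: 0.0853
finger_force: 0.0
[ 1.08474545e+00 -1.69552762e-02 -3.81405640e-01  6.07764516e-05
 -1.20545516e+00  1.19619436e-01]
```

```bash
python3 -m jog '[{"tx":0.95,"ty":0.95,"tz":0,"yaw":0,"jaw":1},{"tx":0.95,"ty":0.95,"tz":0,"yaw":0,"jaw":1},{"tx":0.95,"ty":0.95,"tz":0,"yaw":0,"jaw":1},{"tx":0.95,"ty":0.95,"tz":0,"yaw":0,"jaw":1},{"tx":0.95,"ty":0.95,"tz":0,"yaw":0,"jaw":1},{"tx":0.95,"ty":0.95,"tz":0,"yaw":0,"jaw":1},{"tx":0.95,"ty":0.95,"tz":0,"yaw":0,"jaw":1},{"tx":0.95,"ty":0.95,"tz":0,"yaw":0,"jaw":1},{"tx":0.95,"ty":0.95,"tz":0,"yaw":0,"jaw":1},{"tx":0.95,"ty":0.95,"tz":0,"yaw":0,"jaw":1}]';python3 -m jog '[{"tx":0.8,"ty":0.8,"tz":0,"yaw":1,"jaw":1},{"tx":0.8,"ty":0.8,"tz":0,"yaw":1,"jaw":1},{"tx":0,"ty":0.8,"tz":0,"yaw":1,"jaw":1},{"tx":0,"ty":0,"tz":0,"yaw":1,"jaw":1},{"tx":0,"ty":0,"tz":0,"yaw":1,"jaw":1},{"tx":0,"ty":0,"tz":0,"yaw":1,"jaw":1},{"tx":0,"ty":0,"tz":0,"yaw":1,"jaw":1},{"tx":0,"ty":0,"tz":0,"yaw":1,"jaw":1},{"tx":0,"ty":0,"tz":0,"yaw":1,"jaw":1},{"tx":0,"ty":0,"tz":0,"yaw":1,"jaw":0.2}]'
cat > b.py <<'E'
from h import *
p=shot("wrist","w1.png")
s=env.observe();print(np.round(s["tool_pos"],4),Ro.from_rotvec(s["ee_rot"]).as_matrix().round(3).tolist(),np.round(s["q"],2))
print(np.array(p["tool_from_camera"]).round(3).tolist(),p["camera_matrix"])
Z=dict(bore=.0705,notch=.0705,pin_knob=.0885,lever_grip=.149,pad_face=.054,far_jaw=.018)
for q,z in Z.items():
    r=spotter.pinpoint(q,p)
    if r: print(q,round(r[0]["score"],2),np.round(r[0]["uv"],1),onz(p,r[0]["uv"],z).round(4))
print(env.observe()["clock"])
E
python3 b.py
```

```text
clock: 3.92
tool_pos: [0.5314, -0.084, 0.2867]
ee_rot: [-3.089, 0.573, -0.001]
force: [0.5, 1.1, 1.2]
grip_width: 0.0853
finger_force: 0.0
clock: 4.75
tool_pos: [0.5425, -0.1655, 0.2864]
ee_rot: [-2.431, 1.99, -0.0]
force: [-0.7, 0.1, -0.2]
grip_width: 0.0755
finger_force: 0.0
[ 0.5425 -0.1654  0.2864] [[0.191, -0.982, 0.0], [-0.982, -0.191, 0.0], [0.0, -0.0, -1.0]] [ 0.05  0.16 -0.18  0.   -1.22  0.14]
[[0.0, -0.958, -0.287, 0.073], [1.0, 0.0, 0.001, 0.0], [-0.001, -0.287, 0.958, -0.118], [0.0, 0.0, 0.0, 1.0]] [[317.25807317   0.         282.49736461]
 [  0.         317.25807317 210.36903143]
 [  0.           0.           1.        ]]
bore 0.85 [262.4 108.3] [ 0.5777 -0.2403  0.0705]
notch 0.97 [302.1 109.9] [ 0.5384 -0.2467  0.0705]
pin_knob 0.53 [261.3 108.3] [ 0.5776 -0.2399  0.0885]
lever_grip 0.9 [256.7 213. ] [ 0.5624 -0.1559  0.149 ]
pad_face 0.84 [263.7  33.1] [ 0.5903 -0.3104  0.054 ]
far_jaw 0.37 [267.1  62.2] [ 0.5847 -0.29    0.018 ]
5.1
```

View pics/w1.png

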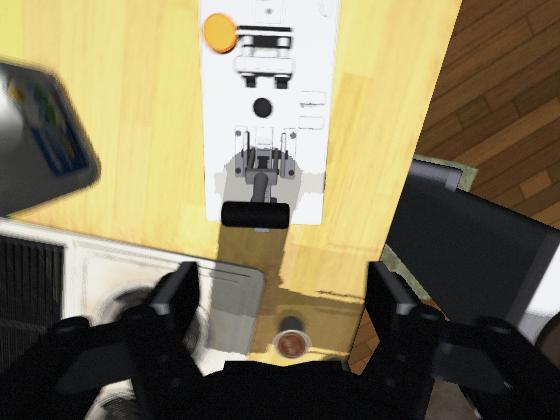

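```bash
python3 -m jog '[{"tx":0.53,"ty":-0.14,"tz":0,"yaw":0,"jaw":0.2},{"tx":0.53,"ty":-0.14,"tz":0,"yaw":0,"jaw":0.2},{"tx":0.54,"ty":-0.13,"tz":0,"yaw":0,"jaw":0.2},{"tx":0.53,"ty":-0.14,"tz":0,"yaw":0,"jaw":0.2},{"tx":0.53,"ty":-0.13,"tz":0,"yaw":0,"jaw":0.2},{"tx":0,"ty":0,"tz":0.8,"yaw":0,"jaw":0.2},{"tx":0,"ty":0,"tz":0.8,"yaw":0,"jaw":0.2},{"tx":0,"ty":0,"tz":0.8,"yaw":0,"jaw":0.2},{"tx":0,"ty":0,"tz":0.8,"yaw":0,"jaw":0.2},{"tx":0,"ty":0,"tz":0,"yaw":0,"jaw":0.2}]'
cat > c.py <<'E'
import sys
from h import *
p=shot("wrist",sys.argv[1])
s=env.observe();R=Ro.from_rotvec(s["ee_rot"]).as_matrix()
print(np.round(s["tool_pos"],4),R[:,0].round(3),s["grip_width"])
Z=dict(bore=.0705,notch=.0705,pin_knob=.0885,lever_grip=.149,pad_face=.054)
for q in sys.argv[2:]:
    r=spotter.pinpoint(q,p)
    if r:
        X=onz(p,r[0]["uv"],Z[q]);print(q,round(r[0]["score"],2),np.round(r[0]["uv"],1),X.round(4),"tool mm",((X-s["tool_pos"])@R*1000).round(1))
print(env.observe()["clock"])
E
python3 c.py w2.png bore notch pin_knob
```

```text
clock: 5.93
tool_pos: [0.576, -0.2387, 0.1851]
ee_rot: [2.434, -1.981, -0.012]
force: [-1.8, -1.2, -1.8]
grip_width: 0.0514
finger_force: 0.0
[ 0.5772 -0.2392  0.188 ] [ 0.203 -0.979 -0.002] 0.05118808271950865
bore 0.62 [279.7 215. ] [ 0.5768 -0.2381  0.0705] tool mm [ -0.9  -0.3 117.5]
notch 0.73 [334.6 216.1] [ 0.5351 -0.2458  0.0705] tool mm [ -1.9  42.  117.7]
pin_knob 0.58 [281.4 219.4] [ 0.5761 -0.2408  0.0885] tool mm [ 1.5  1.  99.5]
6.1333
```

View pics/w2.png

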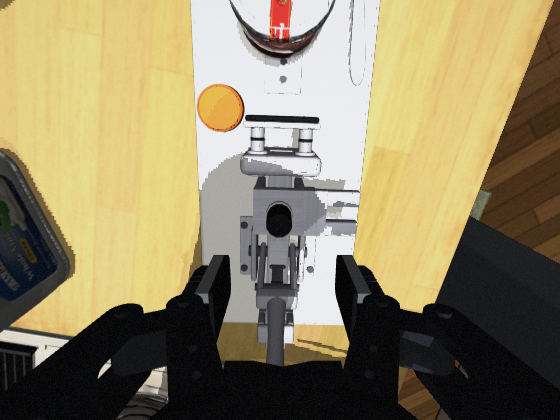

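```bash
cat > d.py <<'E'
from h import *
import scipy.optimize as so
# w2 pose
p=shot("wrist");s=env.observe();R=Ro.from_rotvec(s["ee_rot"]).as_matrix()
g=p["color"].max(2);m=(g<60).astype(np.uint8)
n,l,st,c=cv2.connectedComponentsWithStats(m[180:260,250:310]);
for i in range(1,n):
    if st[i,4]>100: print(st[i]+np.array([250,180,0,0,0]),c[i]+[250,180])
a=np.linspace(0,2*np.pi,60)
X=onz(p,(280,217),.0885)
for it in range(2):
    P=[proj(p,X+[.009*np.cos(t),.009*np.sin(t),z]) for t in a for z in(.0745-.0885,.1005-.0885)];P=np.array(P)
    print(X.round(4),((X-s["tool_pos"])@R*1000).round(1),P.min(0).round(1),P.max(0).round(1))
    X=X.copy();X[:2]+=R[:2,0]*.002
E
python3 d.py; python3 -c "
import cv2;i=cv2.imread('pics/w2.png')[170:270,230:370];cv2.imwrite('pics/w2c.png',cv2.resize(i,None,fx=5,fy=5,interpolation=cv2.INTER_CUBIC))"
```

```text
[261 180  49  11 200] [286.67  185.555]
[273 204  25  32 648] [284.8441358  220.08333333]
[ 0.5817 -0.2413  0.0885] [  1.9  -1.3 103.8] [267.  200.3] [292.7 234.3]
[ 0.5821 -0.2433  0.0885] [  3.9  -1.3 103.8] [266.9 197.8] [292.7 231.6]
```

View pics/w2c.png

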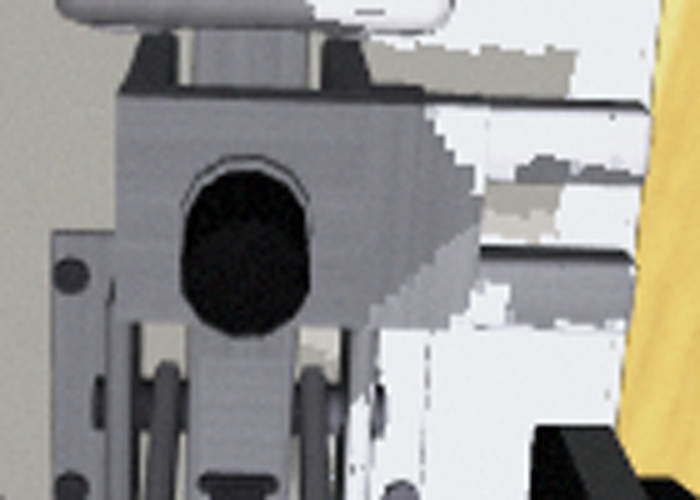

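```bash
python3 -m jog '[{"tx":0,"ty":0,"tz":0.6,"yaw":0,"jaw":0.2},{"tx":0,"ty":0,"tz":0.6,"yaw":0,"jaw":0.2},{"tx":0,"ty":0,"tz":0.6,"yaw":0,"jaw":0.2},{"tx":0,"ty":0,"tz":0.5,"yaw":0,"jaw":0.2},{"tx":0,"ty":0,"tz":0.3,"yaw":0,"jaw":0.2},{"tx":0,"ty":0,"tz":0.2,"yaw":0,"jaw":0.2},{"tx":0,"ty":0,"tz":0.1,"yaw":0,"jaw":0.2},{"tx":0,"ty":0,"tz":0,"yaw":0,"jaw":0.2},{"tx":0,"ty":0,"tz":0,"yaw":0,"jaw":0.2},{"tx":0,"ty":0,"tz":0,"yaw":0,"jaw":0.2}]'
python3 - <<'E'
from h import *
s=env.observe();R=Ro.from_rotvec(s["ee_rot"]).as_matrix();print(s["tool_pos"].round(4),((np.array([.5775,-.24,.1005])-s["tool_pos"])@R*1000).round(1),R[:,0].round(3))
p=shot("wrist","w3.png")
E
```

```text
clock: 7.02
tool_pos: [0.5793, -0.2395, 0.1043]
ee_rot: [-2.436, 1.983, -0.002]
force: [-0.3, 0.1, -0.2]
grip_width: 0.0513
finger_force: 0.0
[ 0.5793 -0.2395  0.1043] [0.1 1.8 3.8] [ 0.203 -0.979  0.001]
```

View pics/w3.png

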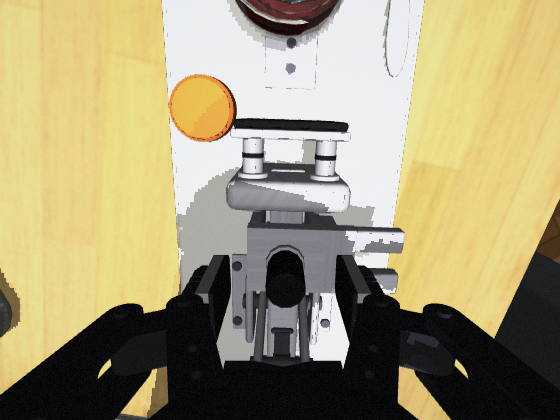

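```bash
python3 -m jog '[{"tx":0,"ty":0.06,"tz":-0.03,"yaw":0,"jaw":0.2},{"tx":0,"ty":0,"tz":0,"yaw":0,"jaw":-1},{"tx":0,"ty":0,"tz":0,"yaw":0,"jaw":-1},{"tx":0,"ty":0,"tz":0,"yaw":0,"jaw":-1},{"tx":0,"ty":0,"tz":0,"yaw":0,"jaw":-1},{"tx":0,"ty":0,"tz":0,"yaw":0,"jaw":-1},{"tx":0,"ty":0,"tz":0,"yaw":0,"jaw":-1},{"tx":0,"ty":0,"tz":0,"yaw":0,"jaw":-1},{"tx":0,"ty":0,"tz":0,"yaw":0,"jaw":-1},{"tx":0,"ty":0,"tz":0,"yaw":0,"jaw":-1}]' 40
```

```text
clock: 7.9
tool_pos: [0.5772, -0.2398, 0.1045]
ee_rot: [-2.436, 1.983, -0.001]
force: [-0.3, 0.8, 4.6]
grip_width: 0.0164
finger_force: 39.0
```

```bash
python3 -m jog '[{"tx":0,"ty":0,"tz":-0.1,"yaw":0,"jaw":-1},{"tx":0,"ty":0,"tz":-0.15,"yaw":0,"jaw":-1},{"tx":0,"ty":0,"tz":-0.15,"yaw":0,"jaw":-1},{"tx":0,"ty":0,"tz":-0.15,"yaw":0,"jaw":-1},{"tx":0,"ty":0,"tz":-0.15,"yaw":0,"jaw":-1},{"tx":0,"ty":0,"tz":-0.15,"yaw":0,"jaw":-1},{"tx":0,"ty":0,"tz":-0.15,"yaw":0,"jaw":-1},{"tx":0,"ty":0,"tz":-0.15,"yaw":0,"jaw":-1},{"tx":0,"ty":0,"tz":-0.15,"yaw":0,"jaw":-1},{"tx":0,"ty":0,"tz":-0.1,"yaw":0,"jaw":-1}]'
python3 c.py w4.png pin_knob notch bore
```

```text
clock: 8.73
tool_pos: [0.5769, -0.2398, 0.1469]
ee_rot: [-2.436, 1.984, -0.0]
force: [0.2, 0.8, -1.0]
grip_width: 0.0164
finger_force: 39.2
[ 0.5772 -0.2399  0.1474] [ 0.203 -0.979  0.001] 0.016004915327439875
pin_knob 0.77 [284.9 276.5] [ 0.5705 -0.2184  0.0885] tool mm [-22.4   2.2  58.9]
notch 0.81 [344.6 233.7] [ 0.5365 -0.2474  0.0705] tool mm [-0.9 41.4 76.9]
bore 0.56 [282.5 232.4] [ 0.5765 -0.24    0.0705] tool mm [-0.   0.7 76.9]
8.9333
```

View pics/w4.png

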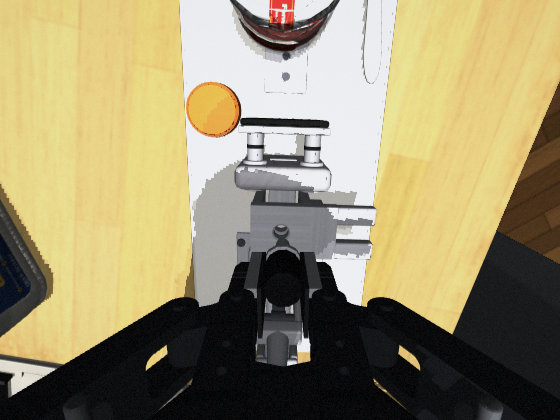

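```bash
python3 - <<'E'
from h import *
p=shot("wrist");s=env.observe();R=Ro.from_rotvec(s["ee_rot"]).as_matrix()
print(s["tool_pos"].round(4))
c=p["color"].astype(int); y=(c[:,:,0]-c[:,:,2]>50)&(c[:,:,0]>120)
for side in "LR":
    pts=[]
    for r in range(20,190,6):
        k=np.flatnonzero(y[r]); k=k[k<240] if side=="L" else k[k>345]
        if side=="L":
            k=[i for i in range(165,200) if not y[r,i:i+4].any()][:1]
        else: k=[i for i in range(410,350,-1) if not y[r,i-3:i+1].any()][:1]
        if len(k): pts.append(onz(p,(k[0],r),.018))
    pts=np.array(pts);T=(pts-s["tool_pos"])@R
    f=np.polyfit(T[:,0],T[:,1],1);res=T[:,1]-np.polyval(f,T[:,0]);g=abs(res-np.median(res))<.002
    f=np.polyfit(T[g,0],T[g,1],1);print(side,np.degrees(np.arctan(f[0])).round(2),f.round(4),g.sum())
g=c.sum(2)
for col in (350,360): print(col,[(r,int(v)) for r,v in zip(range(200,262,2),g[200:262:2,col])])
for r in (206,218,222,226,238,242,246,256): print(r,((onz(p,(355,r),.0705)-s["tool_pos"])@R*1000).round(1))
E
```

```text
[ 0.5767 -0.2397  0.146 ]
L 1.77 [ 0.031  -0.0745] 25
R 1.88 [0.0329 0.0726] 29
350 [(200, 507), (202, 512), (204, 488), (206, 176), (208, 499), (210, 718), (212, 718), (214, 715), (216, 719), (218, 697), (220, 372), (222, 356), (224, 340), (226, 509), (228, 514), (230, 611), (232, 595), (234, 715), (236, 715), (238, 703), (240, 147), (242, 178), (244, 432), (246, 476), (248, 474), (250, 482), (252, 461), (254, 722), (256, 716), (258, 708), (260, 717)]
360 [(200, 719), (202, 718), (204, 703), (206, 160), (208, 410), (210, 713), (212, 716), (214, 717), (216, 718), (218, 382), (220, 375), (222, 361), (224, 364), (226, 717), (228, 715), (230, 718), (232, 715), (234, 717), (236, 718), (238, 710), (240, 130), (242, 183), (244, 434), (246, 481), (248, 469), (250, 466), (252, 461), (254, 454), (256, 720), (258, 712), (260, 718)]
206 [18.3 46.4 75.5]
218 [10.3 46.9 75.5]
222 [ 7.6 47.1 75.5]
226 [ 4.8 47.3 75.5]
238 [-3.5 47.8 75.5]
242 [-6.3 48.  75.5]
246 [-9.2 48.2 75.5]
256 [-16.4  48.7  75.5]
```

```bash
python3 -m jog '[{"tx":-0.01,"ty":0.2,"tz":0,"yaw":0,"jaw":-1},{"tx":-0.01,"ty":0.25,"tz":0,"yaw":0,"jaw":-1},{"tx":-0.01,"ty":0.25,"tz":0,"yaw":0,"jaw":-1},{"tx":-0.01,"ty":0.25,"tz":0,"yaw":0,"jaw":-1},{"tx":0,"ty":0.25,"tz":0,"yaw":0,"jaw":-1},{"tx":0,"ty":0.2,"tz":0,"yaw":0,"jaw":-1},{"tx":0,"ty":0.07,"tz":0,"yaw":0,"jaw":-1},{"tx":0,"ty":0,"tz":0,"yaw":0,"jaw":-1},{"tx":0,"ty":0,"tz":0,"yaw":0,"jaw":-1},{"tx":0,"ty":0,"tz":0,"yaw":0,"jaw":-1}]'
python3 - <<'E'
from h import *
s=env.observe();R=Ro.from_rotvec(s["ee_rot"]).as_matrix();b=np.array([.5772,-.2398,.1045]);print(((s["tool_pos"]-b)@R*1000).round(1),R[:,0].round(3),R[:,2].round(3))
p=shot("wrist","w5.png")
E
```

```text
clock: 9.82
tool_pos: [0.5338, -0.2475, 0.1463]
ee_rot: [-2.436, 1.983, -0.001]
force: [0.5, -0.5, -0.5]
grip_width: 0.0162
finger_force: 39.2
[ -1.2  44.  -41.8] [ 0.203 -0.979  0.   ] [ 0. -0. -1.]
```

View pics/w5.png

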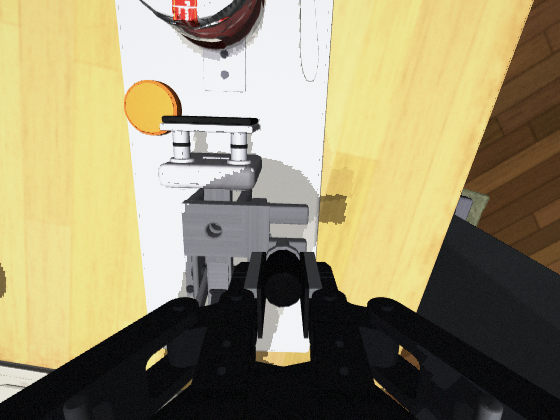

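```bash
python3 -m jog '[{"tx":0,"ty":0,"tz":0.2,"yaw":0,"jaw":-1},{"tx":0,"ty":0,"tz":0.2,"yaw":0,"jaw":-1},{"tx":0,"ty":0,"tz":0.2,"yaw":0,"jaw":-1},{"tx":0,"ty":0,"tz":0.2,"yaw":0,"jaw":-1},{"tx":0,"ty":0,"tz":0.2,"yaw":0,"jaw":-1},{"tx":0,"ty":0,"tz":0.15,"yaw":0,"jaw":-1},{"tx":0,"ty":0,"tz":0.12,"yaw":0,"jaw":-1},{"tx":0,"ty":0,"tz":0.1,"yaw":0,"jaw":-1},{"tx":0,"ty":0,"tz":0,"yaw":0,"jaw":-1},{"tx":0,"ty":0,"tz":0,"yaw":0,"jaw":-1}]'
```

```text
clock: 10.7
tool_pos: [0.5336, -0.2475, 0.1051]
ee_rot: [-2.436, 1.984, -0.0]
force: [1.1, 0.2, 0.5]
grip_width: 0.0162
finger_force: 39.5
```

```bash
python3 -m jog '[{"tx":0,"ty":0,"tz":0.03,"yaw":0,"jaw":-1},{"tx":0,"ty":0,"tz":0.02,"yaw":0,"jaw":-1},{"tx":0,"ty":0,"tz":0,"yaw":0,"jaw":-1},{"tx":0,"ty":0,"tz":0,"yaw":0,"jaw":-0.4},{"tx":0,"ty":0,"tz":0,"yaw":0,"jaw":-0.2},{"tx":0,"ty":0,"tz":0,"yaw":0,"jaw":0},{"tx":0,"ty":0,"tz":0,"yaw":0,"jaw":0.1},{"tx":0,"ty":0,"tz":0,"yaw":0,"jaw":0.1},{"tx":0,"ty":0,"tz":0,"yaw":0,"jaw":0.1},{"tx":0,"ty":0,"tz":0,"yaw":0,"jaw":0.1}]'
python3 -m jog '[{"tx":0,"ty":0,"tz":-0.1,"yaw":0,"jaw":0.1},{"tx":0,"ty":0,"tz":-0.3,"yaw":0,"jaw":0.1},{"tx":0,"ty":0,"tz":-0.5,"yaw":0,"jaw":0.1},{"tx":0,"ty":0,"tz":-0.7,"yaw":0,"jaw":0.1},{"tx":0,"ty":0,"tz":-0.7,"yaw":0,"jaw":0.1},{"tx":0,"ty":0,"tz":-0.7,"yaw":0,"jaw":0.1},{"tx":0,"ty":0,"tz":-0.7,"yaw":0,"jaw":0.1},{"tx":0,"ty":0,"tz":-0.3,"yaw":0,"jaw":0.1},{"tx":0,"ty":0,"tz":0,"yaw":0,"jaw":0.1},{"tx":0,"ty":0,"tz":0,"yaw":0,"jaw":0.1}]'
python3 c.py w6.png notch lever_grip pad_face
```

```text
clock: 11.53
tool_pos: [0.5334, -0.2475, 0.1035]
ee_rot: [2.436, -1.984, -0.0]
force: [-0.1, -0.5, -0.7]
grip_width: 0.0468
finger_force: 0.0
clock: 12.37
tool_pos: [0.5335, -0.2474, 0.2239]
ee_rot: [-2.435, 1.983, -0.001]
force: [0.2, -0.3, -1.3]
grip_width: 0.047
finger_force: 0.0
[ 0.533  -0.2473  0.223 ] [ 0.202 -0.979 -0.001] 0.04685138914656991
notch 0.65 [276.8 201.3] [ 0.5382 -0.2469  0.0705] tool mm [  0.8  -5.3 152.5]
lever_grip 0.78 [216.9 345.7] [ 0.5623 -0.1522  0.149 ] tool mm [-87.2 -48.   74. ]
pad_face 0.69 [234.5 116. ] [ 0.5889 -0.3104  0.054 ] tool mm [ 73.3 -42.1 168.9]
12.5667
```

View pics/w6.png

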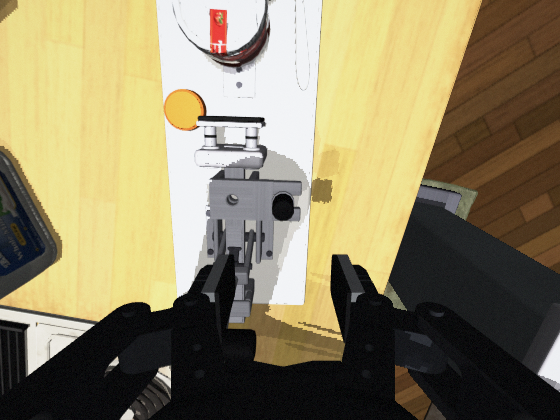

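```bash
python3 -m jog '[{"tx":-0.57,"ty":-0.32,"tz":0,"yaw":0,"jaw":0.1},{"tx":-0.57,"ty":-0.32,"tz":0,"yaw":0,"jaw":0.1},{"tx":-0.57,"ty":-0.32,"tz":0,"yaw":0,"jaw":0.1},{"tx":-0.57,"ty":-0.32,"tz":0,"yaw":0,"jaw":0.1},{"tx":-0.57,"ty":-0.32,"tz":0,"yaw":0,"jaw":0.1},{"tx":0,"ty":0,"tz":0,"yaw":1,"jaw":0.1},{"tx":0,"ty":0,"tz":0,"yaw":1,"jaw":0.1},{"tx":0,"ty":0,"tz":0,"yaw":1,"jaw":0.1},{"tx":0,"ty":0,"tz":0,"yaw":1,"jaw":0.1},{"tx":0,"ty":0,"tz":0,"yaw":1,"jaw":0.1}]'
python3 -m jog '[{"tx":0,"ty":0,"tz":0,"yaw":1,"jaw":0.1},{"tx":0,"ty":0,"tz":0,"yaw":1,"jaw":0.1},{"tx":0,"ty":0,"tz":0,"yaw":1,"jaw":0.1},{"tx":0,"ty":0,"tz":0,"yaw":1,"jaw":0.1},{"tx":0,"ty":0,"tz":0,"yaw":1,"jaw":0.1},{"tx":0,"ty":0,"tz":0,"yaw":1,"jaw":0.1},{"tx":0,"ty":0,"tz":0,"yaw":1,"jaw":0.1},{"tx":0,"ty":0,"tz":0,"yaw":1,"jaw":0.1},{"tx":0,"ty":0,"tz":0,"yaw":1,"jaw":0.1},{"tx":0,"ty":0,"tz":0,"yaw":1,"jaw":0.1}]'
python3 -m jog '[{"tx":0,"ty":0,"tz":0,"yaw":1,"jaw":0.1},{"tx":0,"ty":0,"tz":0,"yaw":0,"jaw":0.1},{"tx":0,"ty":0,"tz":0,"yaw":0,"jaw":0.1},{"tx":0,"ty":0,"tz":0,"yaw":0,"jaw":0.1},{"tx":0,"ty":0,"tz":0,"yaw":0,"jaw":0.1},{"tx":0,"ty":0,"tz":0,"yaw":0,"jaw":0.1},{"tx":0,"ty":0,"tz":0,"yaw":0,"jaw":0.1},{"tx":0,"ty":0,"tz":0,"yaw":0,"jaw":0.1},{"tx":0,"ty":0,"tz":0,"yaw":0,"jaw":0.1},{"tx":0,"ty":0,"tz":0,"yaw":0,"jaw":0.1}]'
python3 c.py w7.png lever_grip pad_face
python3 - <<'E'
from h import *
s=env.observe();R=Ro.from_rotvec(s["ee_rot"]).as_matrix();print(R.round(3).tolist(),s["q"].round(2),((np.array([.5625,-.1543,.160])-s["tool_pos"])@R*1000).round(1))
E
```

```text
clock: 13.4
tool_pos: [0.5628, -0.1539, 0.2225]
ee_rot: [1.863, -2.528, -0.002]
force: [-0.2, 0.2, -0.1]
grip_width: 0.0468
finger_force: 0.0
clock: 14.23
tool_pos: [0.5628, -0.154, 0.2225]
ee_rot: [0.422, -3.111, -0.0]
force: [-0.8, 0.3, 0.7]
grip_width: 0.0467
finger_force: 0.0
clock: 15.07
tool_pos: [0.5632, -0.154, 0.2236]
ee_rot: [-0.275, 3.129, 0.0]
force: [0.5, 0.6, -0.4]
grip_width: 0.0471
finger_force: 0.0
[ 0.5631 -0.1541  0.2236] [-0.985 -0.174 -0.   ] 0.04711029172661681
lever_grip 0.97 [283.6 236. ] [ 0.5649 -0.1535  0.149 ] tool mm [-1.9  0.2 74.6]
pad_face 0.85 [113.7 195.9] [ 0.5894 -0.31    0.054 ] tool mm [   1.3 -158.1  169.6]
15.2167
[[-0.985, -0.174, 0.0], [-0.174, 0.985, -0.0], [-0.0, -0.0, -1.0]] [ 0.07  0.23 -0.24  0.   -1.1  -1.46] [ 0.7 -0.1 63.6]
```

```bash
python3 -m jog '[{"tx":0,"ty":0,"tz":0.5,"yaw":0,"jaw":0.1},{"tx":0,"ty":0,"tz":0.5,"yaw":0,"jaw":0.1},{"tx":0,"ty":0,"tz":0.5,"yaw":0,"jaw":0.1},{"tx":0,"ty":0,"tz":0.4,"yaw":0,"jaw":0.1},{"tx":0,"ty":0,"tz":0.2,"yaw":0,"jaw":0.1},{"tx":0,"ty":0,"tz":0,"yaw":0,"jaw":0.1},{"tx":0,"ty":0,"tz":0,"yaw":0,"jaw":0.1},{"tx":0,"ty":0,"tz":0,"yaw":0,"jaw":0.1},{"tx":0,"ty":0,"tz":0,"yaw":0,"jaw":0.1},{"tx":0,"ty":0,"tz":0,"yaw":0,"jaw":0.1}]'
python3 -m jog '[{"tx":0,"ty":0,"tz":0,"yaw":0,"jaw":-1},{"tx":0,"ty":0,"tz":0,"yaw":0,"jaw":-1},{"tx":0,"ty":0,"tz":0,"yaw":0,"jaw":-1},{"tx":0,"ty":0,"tz":0,"yaw":0,"jaw":-1},{"tx":0,"ty":0,"tz":0,"yaw":0,"jaw":-1},{"tx":0,"ty":0,"tz":0,"yaw":0,"jaw":-1},{"tx":0,"ty":0,"tz":0,"yaw":0,"jaw":-1},{"tx":0,"ty":0,"tz":0,"yaw":0,"jaw":-1},{"tx":0,"ty":0,"tz":0,"yaw":0,"jaw":-1},{"tx":0,"ty":0,"tz":0,"yaw":0,"jaw":-1}]' 30
python3 c.py w8.png pad_face
```

```text
clock: 16.05
tool_pos: [0.5635, -0.1541, 0.1614]
ee_rot: [-0.274, 3.128, -0.0]
force: [-0.8, -0.6, -0.6]
grip_width: 0.0467
finger_force: 0.0
clock: 16.88
tool_pos: [0.5633, -0.154, 0.161]
ee_rot: [-0.274, 3.129, -0.0]
force: [-1.8, 1.9, 5.2]
grip_width: 0.0207
finger_force: 29.5
[ 0.5633 -0.154   0.161 ] [-0.985 -0.174 -0.   ] 0.02122965194443903
pad_face 0.67 [ 71.5 216.4] [ 0.5896 -0.3096  0.054 ] tool mm [   1.2 -157.8  107.1]
16.9833
```

```bash
python3 -m jog '[{"tx":0,"ty":-0.225,"tz":-0.06,"yaw":0,"jaw":-1},{"tx":0,"ty":-0.225,"tz":-0.05,"yaw":0,"jaw":-1},{"tx":0,"ty":-0.225,"tz":-0.04,"yaw":0,"jaw":-1},{"tx":0,"ty":-0.225,"tz":-0.02,"yaw":0,"jaw":-1},{"tx":0,"ty":-0.225,"tz":-0.01,"yaw":0,"jaw":-1},{"tx":0,"ty":-0.225,"tz":0,"yaw":0,"jaw":-1},{"tx":0,"ty":-0.225,"tz":0.01,"yaw":0,"jaw":-1},{"tx":0,"ty":-0.225,"tz":0.02,"yaw":0,"jaw":-1},{"tx":0,"ty":0,"tz":0,"yaw":0,"jaw":-1},{"tx":0,"ty":0,"tz":0,"yaw":0,"jaw":-1}]'
cat > e.py <<'E'
import sys
from h import *
B=np.array([.5775,-.24]);ex=np.array([.1717,-.9855])
p=shot("wrist",sys.argv[1]);s=env.observe()
h=(s["tool_pos"][:2]-B)@ex*1000-55
r=spotter.pinpoint("pad_face",p)
j=spotter.cut_out("jam_jar",p)
if r:
    X=onz(p,r[0]["uv"],.054)[:2]-B
    print("pad clamp x %.1f y %.1f score %.2f"%(X@ex*1000-55,X@np.array([.9855,.1717])*1000,r[0]["score"]),np.round(r[0]["uv"],1))
if j: print("jar",j[0]["extent"],j[0]["score"])
print("handle x %.1f z %.1f"%(h,s["tool_pos"][2]*1000),"force fwd %.1f"%(s["force"][:2]@ex),s["force"].round(1),"clock",env.observe()["clock"])
E
python3 e.py w9.png
```

```text
clock: 17.82
tool_pos: [0.5729, -0.207, 0.1653]
ee_rot: [-0.274, 3.129, 0.001]
force: [-0.6, 3.2, 4.1]
grip_width: 0.0209
finger_force: 30.7
pad clamp x 32.9 y 0.4 score 0.72 [123.3 214.9]
jar [0.0, 176.8, 105.2, 287.3] 0.81
handle x -88.4 z 165.3 force fwd -3.8 [-0.4  3.8  5.8] clock 17.9667
```

```bash
python3 -m jog '[{"tx":0,"ty":0.225,"tz":-0.02,"yaw":0,"jaw":-1},{"tx":0,"ty":0.225,"tz":-0.01,"yaw":0,"jaw":-1},{"tx":0,"ty":0.225,"tz":0,"yaw":0,"jaw":-1},{"tx":0,"ty":0.225,"tz":0.01,"yaw":0,"jaw":-1},{"tx":0,"ty":0.225,"tz":0.02,"yaw":0,"jaw":-1},{"tx":0,"ty":0.225,"tz":0.04,"yaw":0,"jaw":-1},{"tx":0,"ty":0.225,"tz":0.05,"yaw":0,"jaw":-1},{"tx":0,"ty":0.225,"tz":0.06,"yaw":0,"jaw":-1},{"tx":0,"ty":0,"tz":0,"yaw":0,"jaw":-1},{"tx":0,"ty":0,"tz":0,"yaw":0,"jaw":-1}]'
python3 e.py w10.png
python3 -m jog '[{"tx":0,"ty":-0.225,"tz":-0.06,"yaw":0,"jaw":-1},{"tx":0,"ty":-0.225,"tz":-0.05,"yaw":0,"jaw":-1},{"tx":0,"ty":-0.225,"tz":-0.04,"yaw":0,"jaw":-1},{"tx":0,"ty":-0.225,"tz":-0.02,"yaw":0,"jaw":-1},{"tx":0,"ty":-0.225,"tz":-0.01,"yaw":0,"jaw":-1},{"tx":0,"ty":-0.225,"tz":0,"yaw":0,"jaw":-1},{"tx":0,"ty":-0.225,"tz":0.01,"yaw":0,"jaw":-1},{"tx":0,"ty":-0.225,"tz":0.02,"yaw":0,"jaw":-1},{"tx":0,"ty":0,"tz":0,"yaw":0,"jaw":-1},{"tx":0,"ty":0,"tz":0,"yaw":0,"jaw":-1}]'
python3 e.py w11.png
```

```text
clock: 18.8
tool_pos: [0.5633, -0.1537, 0.1607]
ee_rot: [-0.275, 3.129, -0.001]
force: [2.0, -2.5, 3.0]
grip_width: 0.021
finger_force: 30.9
pad clamp x 33.0 y 0.1 score 0.62 [ 47.6 216.4]
jar [0.0, 177.3, 25.1, 251.9] 0.75
handle x -142.4 z 160.7 force fwd 1.4 [ 1.4 -1.2  3.1] clock 18.95
clock: 19.78
tool_pos: [0.5723, -0.2066, 0.1647]
ee_rot: [0.273, -3.129, -0.003]
force: [1.7, 3.9, 3.2]
grip_width: 0.0211
finger_force: 31.5
pad clamp x 46.9 y -2.2 score 0.90 [102.9 212.8]
jar [0.0, 173.4, 93.1, 286.6] 0.61
handle x -88.9 z 164.7 force fwd -3.8 [1.8 4.1 3.3] clock 19.9333
```

```bash
python3 -m jog '[{"tx":0,"ty":0.225,"tz":-0.02,"yaw":0,"jaw":-1},{"tx":0,"ty":0.225,"tz":-0.01,"yaw":0,"jaw":-1},{"tx":0,"ty":0.225,"tz":0,"yaw":0,"jaw":-1},{"tx":0,"ty":0.225,"tz":0.01,"yaw":0,"jaw":-1},{"tx":0,"ty":0.225,"tz":0.02,"yaw":0,"jaw":-1},{"tx":0,"ty":0.225,"tz":0.04,"yaw":0,"jaw":-1},{"tx":0,"ty":0.225,"tz":0.05,"yaw":0,"jaw":-1},{"tx":0,"ty":0.225,"tz":0.06,"yaw":0,"jaw":-1},{"tx":0,"ty":0,"tz":0,"yaw":0,"jaw":-1},{"tx":0,"ty":0,"tz":0,"yaw":0,"jaw":-1}]'
python3 -m jog '[{"tx":0,"ty":-0.225,"tz":-0.06,"yaw":0,"jaw":-1},{"tx":0,"ty":-0.225,"tz":-0.05,"yaw":0,"jaw":-1},{"tx":0,"ty":-0.225,"tz":-0.04,"yaw":0,"jaw":-1},{"tx":0,"ty":-0.225,"tz":-0.02,"yaw":0,"jaw":-1},{"tx":0,"ty":-0.225,"tz":-0.01,"yaw":0,"jaw":-1},{"tx":0,"ty":-0.225,"tz":0,"yaw":0,"jaw":-1},{"tx":0,"ty":-0.225,"tz":0.01,"yaw":0,"jaw":-1},{"tx":0,"ty":-0.225,"tz":0.02,"yaw":0,"jaw":-1},{"tx":0,"ty":0,"tz":0,"yaw":0,"jaw":-1},{"tx":0,"ty":0,"tz":0,"yaw":0,"jaw":-1}]'
python3 e.py w12.png
python3 - <<'E'
import cv2,numpy as np
a=[cv2.resize(cv2.imread(f'pics/{n}.png')[150:290,0:200],None,fx=2,fy=2,interpolation=cv2.INTER_CUBIC) for n in("w9","w11","w12")]
cv2.imwrite('pics/cmp.png',np.vstack([np.hstack(a[:2]),np.hstack([a[2],cv2.resize(cv2.imread('pics/w12.png'),(373,280))[:, :373],np.zeros((280,27,3),np.uint8)])]))
E
```

```text
clock: 20.77
tool_pos: [0.563, -0.1538, 0.1606]
ee_rot: [0.275, -3.129, 0.0]
force: [0.0, -2.1, 4.7]
grip_width: 0.0208
finger_force: 31.3
clock: 21.6
tool_pos: [0.5723, -0.2065, 0.1649]
ee_rot: [0.273, -3.129, -0.003]
force: [-0.4, 3.6, 5.9]
grip_width: 0.0206
finger_force: 31.8
pad clamp x 57.4 y -1.4 score 0.69 [ 89.2 213.8]
jar [0.0, 177.2, 88.2, 286.5] 0.78
handle x -89.0 z 164.9 force fwd -3.4 [-0.4  3.4  6. ] clock 21.75
```

View pics/cmp.png

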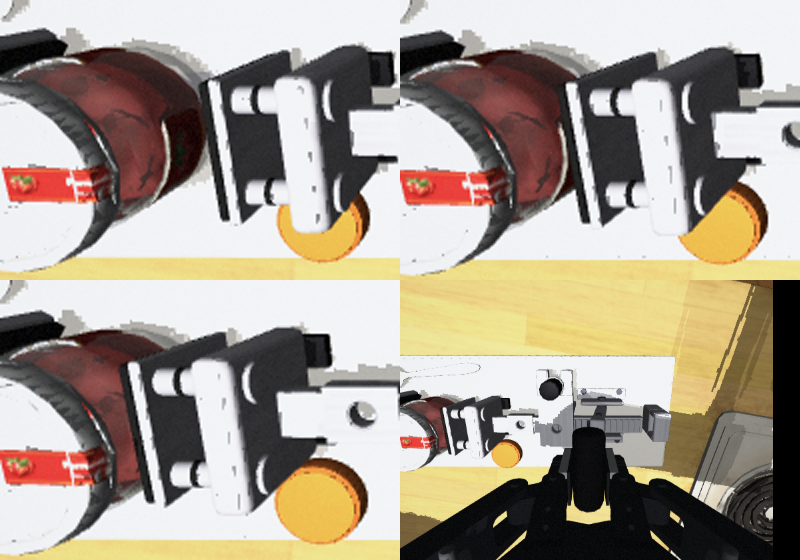

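```bash
cat > f.py <<'E'
import sys
from h import *
B=np.array([.5775,-.24]);ex=np.array([.1717,-.9855])
ref=cv2.imread("pics/w12.png")
T=dict(plate=(60,180,22,74),head=(95,180,34,86),jarlid=(38,190,22,60))
def sub(a,b,c):
    d=a-2*b+c;return 0 if d==0 else .5*(a-c)/d
def find(img,k):
    x,y,w,h=T[k];t=ref[y:y+h,x:x+w];m=cv2.matchTemplate(img[:, :300],t,cv2.TM_CCOEFF_NORMED)
    m2=np.full_like(m,-1);m2[y-12:y+13]=m[y-12:y+13]
    _,v,_,(u,r)=cv2.minMaxLoc(m2)
    dx=sub(m[r,u-1],m[r,u],m[r,u+1]) if 0<u<m.shape[1]-1 else 0
    dy=sub(m[r-1,u],m[r,u],m[r+1,u])
    return u+dx+w/2,r+dy+h/2,v
def meas(img,p=None):
    o={k:find(img,k) for k in T}
    print({k:tuple(round(float(z),2) for z in v) for k,v in o.items()},"sep px %.2f"%(o["head"][0]-o["plate"][0]))
    if p is not None:
        x={k:(onz(p,(v[0],v[1]),.06)[:2]-B)@ex*1000-55 for k,v in o.items()}
        print("clamp x mm",{k:round(float(v),2) for k,v in x.items()},"sep mm %.2f"%(x["plate"]-x["head"]))
if __name__=="__main__":
    if sys.argv[1]=="old":
        for n in sys.argv[2:]: meas(cv2.imread(f"pics/{n}.png"))
    else:
        s=env.observe();p=shot("wrist",sys.argv[1]);meas(p["color"][:,:,::-1].copy(),p)
        F=np.mean([env.observe()["force"]],0)
        print("handle x %.1f z %.1f fwd %.1f clock %.2f"%((s["tool_pos"][:2]-B)@ex*1000-55,s["tool_pos"][2]*1000,F[:2]@ex,s["clock"]))
E
python3 f.py old w9 w10 w11 w12; python3 f.py w13.png
```

```text
{'plate': (110.28, 217.07, 0.6), 'head': (151.88, 221.9, 0.88), 'jarlid': (50.78, 218.92, 0.94)} sep px 41.60
{'plate': (24.13, 218.02, 0.68), 'head': (66.66, 224.7, 0.91), 'jarlid': (245.87, 233.8, 0.48)} sep px 42.53
{'plate': (89.71, 218.23, 0.76), 'head': (131.4, 222.92, 0.94), 'jarlid': (48.93, 220.07, 0.98)} sep px 41.69
{'plate': (71.01, 217.0, 1.0), 'head': (112.01, 223.03, 1.0), 'jarlid': (48.96, 220.0, 1.0)} sep px 41.00
{'plate': (70.81, 217.41, 0.98), 'head': (111.81, 223.03, 0.99), 'jarlid': (48.8, 220.05, 0.96)} sep px 41.00
clamp x mm {'plate': 67.52, 'head': 37.95, 'jarlid': 84.17} sep mm 29.57
handle x -89.1 z 165.0 fwd -3.6 clock 21.75
```

```bash
python3 -m jog '[{"tx":0,"ty":0.225,"tz":-0.02,"yaw":0,"jaw":-1},{"tx":0,"ty":0.225,"tz":-0.01,"yaw":0,"jaw":-1},{"tx":0,"ty":0.225,"tz":0,"yaw":0,"jaw":-1},{"tx":0,"ty":0.225,"tz":0.01,"yaw":0,"jaw":-1},{"tx":0,"ty":0.225,"tz":0.02,"yaw":0,"jaw":-1},{"tx":0,"ty":0.225,"tz":0.04,"yaw":0,"jaw":-1},{"tx":0,"ty":0.225,"tz":0.05,"yaw":0,"jaw":-1},{"tx":0,"ty":0.225,"tz":0.06,"yaw":0,"jaw":-1},{"tx":0,"ty":0,"tz":0,"yaw":0,"jaw":-1},{"tx":0,"ty":0,"tz":0,"yaw":0,"jaw":-1}]'
python3 -m jog '[{"tx":0,"ty":-0.225,"tz":-0.06,"yaw":0,"jaw":-1},{"tx":0,"ty":-0.225,"tz":-0.05,"yaw":0,"jaw":-1},{"tx":0,"ty":-0.225,"tz":-0.04,"yaw":0,"jaw":-1},{"tx":0,"ty":-0.225,"tz":-0.02,"yaw":0,"jaw":-1},{"tx":0,"ty":-0.225,"tz":-0.01,"yaw":0,"jaw":-1},{"tx":0,"ty":0,"tz":0,"yaw":0,"jaw":-1},{"tx":0,"ty":0,"tz":0,"yaw":0,"jaw":-1},{"tx":0,"ty":0,"tz":0,"yaw":0,"jaw":-1},{"tx":0,"ty":0,"tz":0,"yaw":0,"jaw":-1},{"tx":0,"ty":0,"tz":0,"yaw":0,"jaw":-1}]'
python3 f.py w14.png
```

```text
clock: 22.63
tool_pos: [0.5631, -0.1537, 0.1607]
ee_rot: [0.275, -3.129, 0.001]
force: [0.4, -1.9, 4.8]
grip_width: 0.0206
finger_force: 31.5
clock: 23.47
tool_pos: [0.5687, -0.1859, 0.1657]
ee_rot: [0.274, -3.129, -0.004]
force: [0.2, 6.2, 5.3]
grip_width: 0.0211
finger_force: 32.1
{'plate': (37.06, 216.56, 0.92), 'head': (73.89, 223.03, 0.88), 'jarlid': (13.03, 219.02, 0.89)} sep px 36.83
clamp x mm {'plate': 71.98, 'head': 45.73, 'jarlid': 90.17} sep mm 26.25
handle x -109.8 z 165.7 fwd -5.8 clock 23.47
```

```bash
python3 -m jog '[{"tx":0,"ty":-0.1,"tz":0,"yaw":0,"jaw":-1},{"tx":0,"ty":-0.1,"tz":0,"yaw":0,"jaw":-1},{"tx":0,"ty":-0.1,"tz":0,"yaw":0,"jaw":-1},{"tx":0,"ty":0,"tz":0,"yaw":0,"jaw":-1},{"tx":0,"ty":0,"tz":0,"yaw":0,"jaw":-1},{"tx":0,"ty":0,"tz":0,"yaw":0,"jaw":-1},{"tx":0,"ty":0,"tz":0,"yaw":0,"jaw":-1},{"tx":0,"ty":0,"tz":0,"yaw":0,"jaw":-1},{"tx":0,"ty":0,"tz":0,"yaw":0,"jaw":-1},{"tx":0,"ty":0,"tz":0,"yaw":0,"jaw":-1}]'
python3 f.py w15.png
```

```text
clock: 24.35
tool_pos: [0.5703, -0.1945, 0.166]
ee_rot: [0.274, -3.129, -0.004]
force: [-2.2, 7.0, 9.1]
grip_width: 0.0209
finger_force: 32.2
{'plate': (50.04, 216.64, 0.95), 'head': (83.22, 222.39, 0.89), 'jarlid': (27.05, 218.9, 0.92)} sep px 33.19
clamp x mm {'plate': 71.33, 'head': 47.59, 'jarlid': 88.72} sep mm 23.74
handle x -101.1 z 166.0 fwd -6.9 clock 24.35
```

```bash
python3 -m jog '[{"tx":0,"ty":-0.09,"tz":0,"yaw":0,"jaw":-1},{"tx":0,"ty":-0.09,"tz":0,"yaw":0,"jaw":-1},{"tx":0,"ty":0,"tz":0,"yaw":0,"jaw":-1},{"tx":0,"ty":0,"tz":0,"yaw":0,"jaw":-1},{"tx":0,"ty":0,"tz":0,"yaw":0,"jaw":-1},{"tx":0,"ty":0,"tz":0,"yaw":0,"jaw":-1},{"tx":0,"ty":0,"tz":0,"yaw":0,"jaw":-1},{"tx":0,"ty":0,"tz":0,"yaw":0,"jaw":-1},{"tx":0,"ty":0,"tz":0,"yaw":0,"jaw":-1},{"tx":0,"ty":0,"tz":0,"yaw":0,"jaw":-1}]'
python3 f.py w16.png
python3 - <<'E'
import cv2
for n,c in(("w12",71),("w14",37),("w15",50),("w16",56)):
    g=cv2.imread(f"pics/{n}.png").sum(2)//3
    for r in (198,200,202,243,246,249): print(n,r,c-4,list(map(int,g[r,c-4:c+46])))
E
```

```text
clock: 25.23
tool_pos: [0.5712, -0.1998, 0.1662]
ee_rot: [0.274, -3.13, -0.004]
force: [-3.1, 7.5, 8.7]
grip_width: 0.0205
finger_force: 32.0
{'plate': (57.96, 216.33, 0.96), 'head': (88.89, 222.63, 0.9), 'jarlid': (35.86, 218.99, 0.93)} sep px 30.93
clamp x mm {'plate': 70.99, 'head': 48.95, 'jarlid': 87.79} sep mm 22.04
handle x -95.7 z 166.2 fwd -7.4 clock 25.23
w12 198 67 [243, 244, 160, 113, 41, 44, 41, 45, 42, 111, 236, 237, 237, 237, 237, 236, 237, 237, 236, 189, 36, 34, 31, 214, 237, 237, 237, 238, 236, 239, 243, 243, 243, 243, 243, 244, 243, 244, 244, 243, 242, 243, 190, 243, 243, 243, 235, 214, 174, 128]
w12 200 67 [243, 242, 242, 141, 71, 43, 47, 46, 50, 211, 243, 243, 242, 243, 242, 243, 242, 243, 242, 129, 39, 18, 51, 239, 243, 243, 243, 243, 243, 238, 243, 244, 243, 243, 242, 244, 244, 243, 243, 243, 243, 244, 238, 244, 243, 243, 239, 226, 183, 142]
w12 202 67 [242, 243, 243, 158, 149, 46, 48, 48, 49, 158, 243, 243, 243, 243, 242, 243, 243, 243, 243, 162, 36, 38, 29, 177, 242, 243, 242, 244, 243, 238, 240, 243, 242, 242, 243, 243, 243, 244, 243, 243, 243, 244, 244, 244,
[... 4533 characters left out ...]
8, 38, 25, 200, 243, 243, 243, 243, 200, 45, 44, 45, 44, 46, 46, 104, 228, 229, 227, 228, 228, 228, 227, 237, 242, 243, 243, 243, 243, 243, 243, 243, 243, 243, 243, 243, 241, 244, 241, 234, 217, 175, 84, 63]
w16 246 52 [90, 85, 90, 91, 84, 51, 37, 36, 34, 30, 243, 243, 242, 243, 242, 139, 45, 43, 45, 45, 64, 243, 242, 243, 243, 243, 243, 242, 243, 237, 239, 244, 243, 242, 243, 243, 243, 241, 243, 243, 243, 243, 243, 243, 243, 238, 227, 193, 109, 72]
w16 249 52 [63, 68, 53, 55, 51, 56, 28, 36, 35, 35, 121, 242, 242, 242, 243, 134, 55, 40, 43, 43, 47, 238, 241, 242, 242, 242, 242, 242, 242, 242, 233, 243, 239, 242, 243, 243, 243, 243, 243, 243, 243, 243, 243, 243, 243, 243, 236, 223, 178, 131]
```

```bash
python3 -m jog '[{"tx":0,"ty":-0.08,"tz":0,"yaw":0,"jaw":-1},{"tx":0,"ty":0,"tz":0,"yaw":0,"jaw":-1},{"tx":0,"ty":0,"tz":0,"yaw":0,"jaw":-1},{"tx":0,"ty":0,"tz":0,"yaw":0,"jaw":-1},{"tx":0,"ty":0,"tz":0,"yaw":0,"jaw":-1},{"tx":0,"ty":0,"tz":0,"yaw":0,"jaw":-1},{"tx":0,"ty":0,"tz":0,"yaw":0,"jaw":-1},{"tx":0,"ty":0,"tz":0,"yaw":0,"jaw":-1},{"tx":0,"ty":0,"tz":0,"yaw":0,"jaw":-1},{"tx":0,"ty":0,"tz":0,"yaw":0,"jaw":-1}]'
python3 f.py w17.png
python3 - <<'E'
import cv2
for n,c in(("w9",110),("w11",90),("w12",71),("w17",61)):
    g=cv2.imread(f"pics/{n}.png").sum(2)//3
    for r in (200,246): print(n,r,c+2,list(map(int,g[r,c+2:c+40])))
E
```

```text
clock: 26.12
tool_pos: [0.5716, -0.2019, 0.1661]
ee_rot: [0.274, -3.129, -0.005]
force: [-2.0, 9.2, 9.4]
grip_width: 0.0206
finger_force: 31.9
{'plate': (60.93, 216.48, 0.96), 'head': (90.85, 222.79, 0.91), 'jarlid': (38.96, 218.96, 0.94)} sep px 29.92
clamp x mm {'plate': 70.79, 'head': 49.51, 'jarlid': 87.44} sep mm 21.28
handle x -93.6 z 166.1 fwd -9.2 clock 26.12
w9 200 112 [44, 45, 45, 137, 243, 243, 243, 243, 244, 243, 243, 243, 243, 76, 41, 34, 86, 243, 243, 244, 243, 243, 244, 244, 244, 241, 240, 244, 244, 244, 244, 243, 244, 243, 244, 243, 244, 244]
w9 246 112 [52, 243, 243, 243, 243, 242, 107, 44, 46, 45, 102, 243, 243, 243, 242, 243, 243, 244, 244, 241, 24, 41, 40, 191, 239, 244, 244, 243, 244, 243, 244, 242, 235, 244, 243, 244, 244, 243]
w11 200 92 [45, 48, 100, 243, 244, 244, 243, 243, 243, 243, 243, 198, 197, 37, 36, 38, 205, 243, 243, 244, 244, 242, 244, 243, 240, 242, 243, 244, 244, 243, 244, 243, 244, 244, 244, 243, 243, 244]
w11 246 92 [112, 242, 243, 242, 242, 147, 69, 48, 48, 45, 53, 242, 241, 241, 241, 241, 242, 242, 241, 239, 195, 40, 36, 45, 240, 242, 241, 242, 242, 241, 241, 237, 240, 244, 244, 244, 245, 242]
w12 200 73 [47, 46, 50, 211, 243, 243, 242, 243, 242, 243, 242, 243, 242, 129, 39, 18, 51, 239, 243, 243, 243, 243, 243, 238, 243, 244, 243, 243, 242, 244, 244, 243, 243, 243, 243, 244, 238, 244]
w12 246 73 [33, 127, 244, 242, 243, 243, 146, 53, 42, 46, 48, 48, 211, 241, 241, 242, 242, 241, 241, 241, 242, 241, 37, 38, 38, 195, 236, 241, 241, 242, 242, 234, 242, 243, 242, 243, 244, 244]
w17 200 63 [45, 41, 48, 127, 242, 243, 243, 242, 243, 243, 243, 237, 242, 242, 243, 243, 243, 243, 243, 243, 243, 243, 243, 243, 243, 243, 244, 244, 240, 232, 198, 156, 76, 58, 48, 49, 50, 244]
w17 246 63 [38, 67, 243, 242, 242, 243, 240, 119, 43, 47, 41, 43, 84, 175, 242, 243, 243, 243, 243, 243, 234, 243, 243, 244, 243, 243, 243, 242, 243, 243, 244, 243, 243, 243, 243, 242, 236, 226]
```

```bash
python3 - <<'E'
from h import *
B=np.array([.5775,-.24]);ex=np.array([.1717,-.9855]);ey=np.array([.9855,.1717])
p=shot("wrist","w18.png")
for q,z in(("lock_pin",.0705),("pin_knob",.0885),("notch",.0705)):
    r=spotter.pinpoint(q,p)
    if r:
        d=onz(p,r[0]["uv"],z)[:2]-B;print(q,round(r[0]["score"],2),"rel notch mm",(d@ex*1000).round(1),(d@ey*1000+42).round(1))
s=env.observe();print(s["force"].round(1),s["grip_width"],s["finger_force"],s["clock"])
E
python3 f.py w19.png
```

```text
lock_pin 0.96 rel notch mm 0.6 -2.2
pin_knob 0.83 rel notch mm 1.2 -2.2
notch 0.67 rel notch mm -37.9 88.1
[-2.7  8.1  9.9] 0.02084926273876487 31.91120445728302 26.3667
{'plate': (60.93, 216.47, 0.96), 'head': (90.85, 222.79, 0.91), 'jarlid': (38.96, 218.96, 0.94)} sep px 29.92
clamp x mm {'plate': 70.81, 'head': 49.53, 'jarlid': 87.47} sep mm 21.28
handle x -93.6 z 166.1 fwd -9.0 clock 26.37
```

The pin stands parked in the notch, and the pad has held steady at about 8 mm with the handle still gripped, so I'm handing in.

```bash
python3 -c "
from cell import env;print(env.sign_off())"
```

```text
the job is handed in; nothing more can be done
None
```

I handed the job in at about 26 s: the lock pin stands in the notch, the jar is pushed home in the V with the pad sunk an estimated 7.8 mm (±0.4 mm, from image tracking because the jaw head hid the groove at the end), and the fingers still hold the lever; sign-off returned no verdict.

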